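# Take a ring clamp out of the welding cabinet's pass box

### The arm

A 6-joint arm with a two-finger parallel gripper is mounted at the origin on a cart in front of the work surface, level with it; the furniture and walls round the work are solid. World frame = base frame: x ahead of the robot, y to its left, z up, the work surface at z = 0. Lengths are in m, angles in degrees, forces in N, time in s.
With the tool pointing down it reaches from about 0.35 to 0.875 m from the base axis. Payload 4.2 kg.
Tool frame: the origin (TCP) lies on the front face of the gripper's body, between the roots of the fingers; the fingertips stand finger_overhang ahead of it and the grasp point (between the pads) lies 51 mm ahead of it (finger_overhang is the distance from the TCP to the fingertips, in m); z points along the fingers, y is the line along which they close (so a half turn about z gives the same grasp; the last joint's range is limited). The gripper opens to 87 mm and grips with 3 to 60 N. Pads are 19 mm wide; open, the fingers measure 117 mm over their backs; the gripper's body (75 mm by 190 mm) begins 51 mm behind the grasp point.
Start: joints at [-56.574, 22.042, 0.453, 0, -68.411, -14.817], TCP at [0.199, -0.592, 0.292] pointing down, gripper open.
Joint ranges: [-179.83, 179.83], [-69.29, 118.12], [-61.27, 80.66], [-181.25, 117.63], [-171.15, -9.14], [-177.46, 177.46]. Speed limits (degrees/s): [159.86, 159.86, 180, 180, 180, 180].

### API

Orientations are given as a 3x3 rotation matrix whose columns are the frame's x, y, z axes.
In Python, from station import sense, capture, camera_model, finish_job, finger_overhang gives the robot as it stands. The module is installed in compiled form; this text tells all that it offers.
- The arm moves only by the tool jog_arm, never from a script. Its argument "rows" is a list that holds one entry, the list of rows, each a list of 4 numbers: the shift along the tool's x, y, z in m, then the turn about the tool's z in rad. A call has 1 to 20 rows; each row shifts and turns the commanded pose from where the row before left it, along the tool's axes as they then stand; what a row does not reach is not made up. A row lasts 1/8 s, in which the tool goes at most 62.5 mm and 10.7 degrees, less where a joint would pass 70% of its speed; a pose out of reach is approached as far as the arm can. A call is refused whole if a number of a shift passes 0.0625 or a number of a turn 0.188, either way. A call with a gripper value outside its range is refused whole. "claw" is the opening, from 0 (shut) to 1 (fully open), set as the call begins (left out, the last holds). The fingers move at their own pace and stop on an object; the grip force is fixed at half the most. Time passes only in rows, so rows that do not move let the fingers close. It gives the time, the measured TCP pose, the force, the opening and the grip force at its end, in the units of the state.
- sense(): the state, without advancing time (a new reading comes with each control period).
- capture(name): name is "scene" or "top" or "wrist"; returns the picture (480x640x3 uint8, red, green, blue); there is no depth.
- camera_model(name): a dict with "fovy" (degrees; the focal length in pixels is half the picture's height over the tangent of half this angle, whatever the lens; pixels are square), "cx", "cy" (the principal point, pixels), "eye" and "rotation" of the camera in the world. Camera axes: x right, y down, z forward; pixel columns grow to the right and rows downward; lengths in m; the calibration is good to about 2 mm. A picture is of the moment at which its call begins: read the wrist's pose just before it. camera_model takes no time and is no camera call; for the wrist camera it gives the pose at the moment of the call.
- finish_job(): hands the job in; it is judged then, once.
The state is a dict: "time_s": time; "joints": joint angles; "joint_velocities": joint speeds; "effort": joint torques, N m; "tcp_pos": TCP position; "ee_rot": TCP orientation; "wrist_force": force on the tool from outside, world axes, zero at the start; "moment": the same for the moment, N m; "gripper_width": opening from 0.0 (shut) to 1.0 (fully open); "gripper_force": force on a finger pad.
Only numpy, scipy, OpenCV 4.12 (cv2) and the standard library are available. Lean on these libraries where they do the work, as an engineer would, in place of code of your own. Each camera call takes 0.05 s, during which the arm holds its last target. There are 200 camera calls.

### The job

A wooden ring clamp waits in the pass box of the small argon welding cabinet. First make sure by touch that the inner gate is shut, for it may stand a little open: press down on its red handle with the fingertips until it is fully home and keep the pressure on for a moment; only then slide the outer hatch fully open by its blue handle. Take the clamp out, lay it gently in the two saddles of the wooden bench rest (either way round) and let go, leaving the hatch open, the gate shut and the other things on the bench where they are.

Things in the scene. Friction and masses are not known exactly. Their poses are not given: they have to be found in the camera images.
- pass_box: White and aluminium pass box fixed to the bench; origin on the bench under its middle. Chamber at +y (inside x -50..50, y -35..145 mm, floor 8 mm, walls 66 mm high), gate at y = -50 between 78 mm high jambs, white welding cabinet (150 x 96 mm, 89 mm high) at y -161..-65. Its -x side faces the robot; two hatch rails (74 mm high) run out there to x = -173 at y = -41 and 151 mm.
- inner_gate (a joint): Inner gate, a steel plate that slides up and down between the jambs: 0 = fully shut, grows upward as it opens (m, stop at 0.04). It starts 0 to 16 mm open, stays where it is left, moves under about 2 N (plus drag of 15 N per m/s) of push downward and meets a hard stop at 0.
- gate_press (a point): Centre of the top face of the red handle bar on the inner gate, the place to press; moves with the gate. The bar is 64 mm (along pass box x) x 20 mm (y) x 12 mm high, carried by two thin steel rods; with the gate shut this point is 116 mm above the bench.
- outer_hatch (a joint): Outer hatch, clear plate in a dark frame (112 x 190 x 7 mm) lying on the chamber walls: 0 = closed, grows as it slides toward the pass box's -x, straight and level, to its stop at 0.110 m. Starts closed; moves under a pull of about 2 N plus drag of 8 N per m/s and stays where it is left.
- hatch_grip (a point): Grip point in the blue handle of the outer hatch; moves with the hatch; axes are those of the pass box. The handle is an upright fin 14 mm thick (x), 70 mm long (y); this point is on its centre plane, 11 mm below its top, and 14 mm above the foot plate it stands on.
- ring_clamp: Loose brown wooden ring clamp, a round bar about 30 mm thick and 150 mm long along its y, 0.085 kg; origin at the middle of its length on its underside (15 mm below its axis).
- clamp_mid (a point): On the clamp's axis at its centre of mass, the place to grip, across the clamp; axis along y. At the start the clamp lies along the pass box's y on two white V saddles in the chamber, axis 32 mm above the bench, 34 mm free between it and each side wall.
- chamber_seat (a point): Fixed point of the pass box: on the axis of a clamp lying in the chamber, midway between its two V saddles (each 10 mm wide, 40 mm either side of this point along y), 32 mm above the bench.
- bench_rest: Dark wooden plate fixed to the bench, 64 mm (x) x 130 mm (y) x 10 mm, with two white V saddles (each 10 mm wide) 40 mm either side of its middle along y; origin on the bench under its middle.
- rest_seat (a point): Where point clamp_mid belongs: on the axis of a clamp lying in the rest, midway between the saddles, 34 mm above the bench. The clamp lies along y of this point, either way round.
- spirit_lamp: Bystander, loose: white glass spirit lamp with a brass collar, 68 mm across, 80 mm tall; origin at the centre of its underside.
- pigment_jar: Bystander, loose: small brown screw-top jar with a white cap, 35 mm across, 46 mm tall; origin at the centre of its underside.
- spray_can: Bystander, loose: tall salmon-coloured spray can, 62 mm across, 200 mm tall; origin at the centre of its underside.

How it is judged (in metres and radians):
On the way, in this order (a step that is already met when the one before it is completed fails the run):
1. with the hatch still closed, the fingers press on the gate handle (more than 2 N) while the inner gate is fully shut (within 2 mm), for 0.2 s (contact force between the fingers and inner_gate above 2 N and value of joint inner_gate below 0.002 m and value of joint outer_hatch below 0.008 m), for 0.2 s.
2. the outer hatch is slid open (at least 100 of 110 mm) with the inner gate shut (value of joint outer_hatch above 0.1 m and value of joint inner_gate below 0.003 m), for 0.1 s.
At the end, for the whole second after the job is handed in: The clamp lies at rest in both saddles of the bench rest: its mid point within 6 mm of the seat sideways and in height and within 20 mm along it, its axis within 0.12 rad of the rest's; the outer hatch is open at least 100 mm and the inner gate is shut within 3 mm (all of step 2 and x of clamp_mid in the frame of rest_seat between -0.006 and 0.006 m and y of clamp_mid in the frame of rest_seat between -0.02 and 0.02 m and z of clamp_mid in the frame of rest_seat between -0.006 and 0.006 m and angle between the y axis of ring_clamp and the y axis of rest_seat, either way round below 0.12 rad and linear speed of ring_clamp below 0.02 m/s); the robot touches nothing.
It fails at once if the outer hatch is open (more than 8 mm) while the inner gate is not shut (more than 3 mm open) (value of joint outer_hatch above 0.008 m and value of joint inner_gate above 0.003 m).
It fails at once if the clamp is dropped: its middle is higher than 80 mm above the bench with no finger touching it (height (world z) of clamp_mid above 0.08 m and contact force between the fingers and ring_clamp below 0.02 N).
It fails at once if the spirit lamp, the small jar or the spray can is moved more than 30 mm (distance of any of spirit_lamp, pigment_jar, spray_can from where it was at the start of the episode above 0.03 m).
It also fails if it takes over 64 s, if anything falls off the work surface, if the arm or the gripper's body presses on something with over 40 N, if the wrist force passes 120 N, or if a joint passes its speed limit or range.

## Working session

There is one attempt and no reset: what is moved stays moved. The work goes in short steps, Python scripts to look and compute and a tool call to move; the robot and the scene stay as the last step left them, time stands still between calls to the robot, and variables do not carry over. Pictures are saved under pics/ and viewed, at most 10 in all, crops included, and the job is handed in when it is done.

Besides the shell and the picture viewer there is one more tool, called after ">>>" by a JSON object that holds its "api" and its "payload". jog_arm: Moves the arm, as the interface text tells. Its arguments: {"type":"object","properties":{"rows":{"type":"array"},"claw":{"type":"number"}},"required":["rows"]}

```bash
mkdir -p pics && python3 - <<'E'
from station import *
import cv2
print(finger_overhang if not callable(finger_overhang) else finger_overhang())
s=sense();print(s['tcp_pos'],s['ee_rot'],s['wrist_force'],s['gripper_width'])
for n in ['scene','top','wrist']:
    print(n,camera_model(n)); 
    im=capture(n); cv2.imwrite(f'pics/{n}0.png',im[:,:,::-1])
E
```

```text
0.0697
[ 0.19932905 -0.59189502  0.29115199] [[-9.47768431e-01 -3.18958250e-01 -7.97368543e-04]
 [-3.18959229e-01  9.47766248e-01  2.03710374e-03]
 [ 1.05967948e-04  2.18503067e-03 -9.99997607e-01]] [0.5448225  0.43228226 0.49871886] 1.0057845430203702
scene {'fovy': 50.523491966706246, 'cx': 322.5429064154555, 'cy': 240.76585304946042, 'eye': array([0.05140369, 0.52223993, 0.92710446]), 'rotation': array([[-0.66129905, -0.57065636,  0.48686228],
       [-0.75008648,  0.50940909, -0.42174952],
       [-0.00733803, -0.64409137, -0.76491337]])}
top {'fovy': 42.593221125061305, 'cx': 317.1021640551455, 'cy': 244.49108763160055, 'eye': array([0.54221354, 0.07080725, 1.20341784]), 'rotation': array([[ 0.01409934, -0.99922356,  0.03678965],
       [-0.99980091, -0.01460794, -0.0135925 ],
       [ 0.01411937, -0.03659068, -0.99923059]])}
wrist {'fovy': 62.68226306772694, 'cx': 322.1662459735913, 'cy': 242.82184266054134, 'eye': array([ 0.12034176, -0.6193818 ,  0.38363031]), 'rotation': array([[-0.31754586,  0.90426026,  0.28544353],
       [ 0.94824218,  0.30244198,  0.09677611],
       [ 0.00118069,  0.30140045, -0.95349692]])}
```

View pics/top0.png

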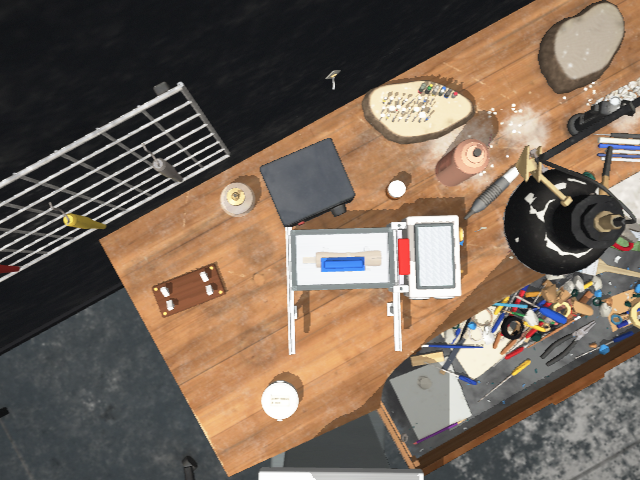

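View pics/scene0.png

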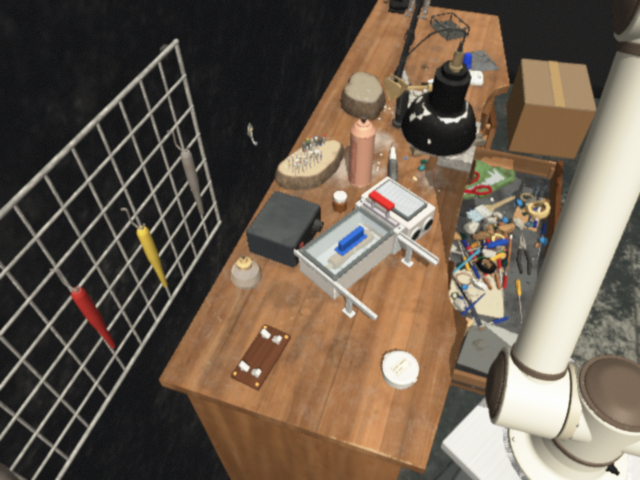

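The top view shows the pass box at about (345,260), the blue handle at (343,264), the red handle at (404,257) and the rest at (188,289). The lamp is at (238,198), the jar at (397,188) and the can at (468,158). The scene view shows the same layout. Next I'll measure by masks.

```bash
cat > h.py <<'E'
import numpy as np,cv2
from station import *
def ray(m,px):
    f=240/np.tan(np.radians(m['fovy'])/2)
    d=np.array([(px[0]-m['cx'])/f,(px[1]-m['cy'])/f,1.]); return m['eye'],m['rotation']@d
def onz(m,px,z):
    e,d=ray(m,px); return e+d*(z-e[2])/d[2]
def proj(m,P):
    f=240/np.tan(np.radians(m['fovy'])/2)
    c=m['rotation'].T@(np.asarray(P)-m['eye']); return np.array([m['cx']+f*c[0]/c[2],m['cy']+f*c[1]/c[2]])
def tri(ms,ps):
    A=np.zeros((3,3));b=np.zeros(3)
    for m,p in zip(ms,ps):
        e,d=ray(m,p); d=d/np.linalg.norm(d); M=np.eye(3)-np.outer(d,d); A+=M;b+=M@e
    return np.linalg.solve(A,b)
def blob(im,lo,hi,roi=None,n=1):
    """hsv mask; roi x0,y0,x1,y1"""
    k=cv2.inRange(cv2.cvtColor(im,cv2.COLOR_RGB2HSV),np.array(lo),np.array(hi))
    if roi:
        z=np.zeros_like(k);x0,y0,x1,y1=roi;z[y0:y1,x0:x1]=k[y0:y1,x0:x1];k=z
    c=sorted(cv2.findContours(k,0,2)[0],key=cv2.contourArea)[::-1][:n]
    return c
E
python3 - <<'E'
from h import *
T=camera_model('top');S=camera_model('scene')
t=cv2.imread('pics/top0.png')[:,:,::-1].copy();s=cv2.imread('pics/scene0.png')[:,:,::-1].copy()
for nm,lo,hi,rt,rs in [('blue',(105,120,60),(125,255,255),(300,240,390,290),(320,215,380,260)),('red',(0,170,90),(6,255,255),(390,230,420,285),(360,185,400,215))]:
    for v,im,r,m in (('top',t,rt,T),('scene',s,rs,S)):
        c=blob(im,lo,hi,r)[0]; q=cv2.minAreaRect(c); print(nm,v,cv2.contourArea(c),q,cv2.boundingRect(c))
A=cv2.resize(t[210:310,270:470],None,fx=4,fy=4,interpolation=cv2.INTER_CUBIC)[:, :800]
R=cv2.resize(t[250:330,140:240],None,fx=4,fy=4,interpolation=cv2.INTER_CUBIC)
B=cv2.resize(s[170:310,290:440],None,fx=4,fy=4,interpolation=cv2.INTER_CUBIC)
cv2.imwrite('pics/a.png',A[:,:,::-1])
cv2.imwrite('pics/b.png',cv2.resize(B,(600,560))[:,:,::-1]);
cv2.imwrite('pics/r.png',R[:,:,::-1])
E
```

```text
blue top 542.5 ((342.38897705078125, 263.7796630859375), (13.853837013244629, 42.974464416503906), 88.02507019042969) (321, 257, 44, 15)
blue scene 363.0 ((350.2923583984375, 240.66152954101562), (12.629633903503418, 34.380672454833984), 52.12501525878906) (335, 227, 32, 28)
red top 337.5 ((403.3650207519531, 256.1253967285156), (36.01120376586914, 10.551563262939453), 87.70938873291016) (398, 238, 12, 37)
red scene 154.5 ((381.26605224609375, 200.3380126953125), (25.740936279296875, 7.209991931915283), 34.695152282714844) (370, 191, 24, 19)
```

View pics/a.png

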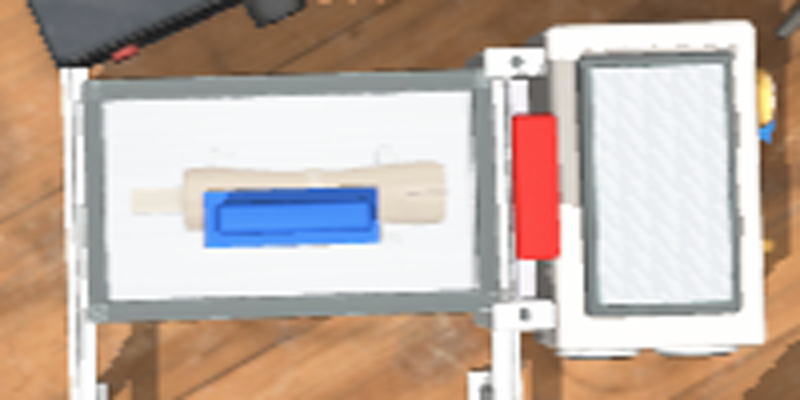

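View pics/r.png

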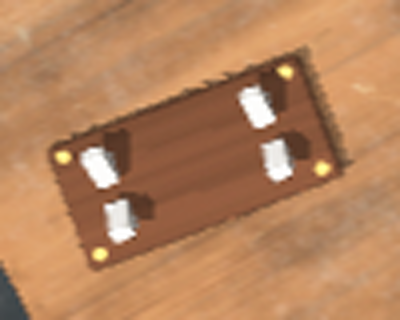

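The crops show the hatch frame corners, in crop pixels, at about (82,82), (492,72), (488,306) and (90,322). The inner top face of the fin is centred at (294,217), and the red bar spans x 513–558, y 115–260. The rest's brass dots are at (64,157), (287,72), (322,168) and (100,254), and the four saddle blocks are visible.

```bash
python3 - <<'E'
from h import *
T=camera_model('top');S=camera_model('scene')
t=cv2.imread('pics/top0.png')[:,:,::-1].copy();s=cv2.imread('pics/scene0.png')[:,:,::-1].copy()
a=lambda u,v:(270+u/4-.4,210+v/4-.4); r=lambda u,v:(140+u/4-.4,250+v/4-.4)
F=[onz(T,a(*p),.073)[:2] for p in [(82,82),(492,72),(488,306),(90,322)]]
print('frame',np.round(F,4),np.mean(F,0),np.linalg.norm(F[0]-F[1]),np.linalg.norm(F[3]-F[0]))
for i,j in((0,1),(3,2)):
    d=F[i]-F[j];print('frame y-axis yaw',np.degrees(np.arctan2(-d[0],d[1])))
print('fin',onz(T,a(294,217),.1))
fr=onz(T,a(216,217),.1);fl=onz(T,a(374,215),.1);print(np.linalg.norm(fr-fl),np.degrees(np.arctan2(-(fr-fl)[0],(fr-fl)[1])))
for z in(.116,.124,.132):print('red',z,onz(T,a(535.5,187),z))
D=[onz(T,r(*p),.010)[:2] for p in[(64,157),(287,72),(322,168),(100,254)]]
print('rest',np.mean(D,0))
for i,j in((0,1),(3,2)):
    d=D[i]-D[j];print(np.degrees(np.arctan2(-d[0],d[1])),np.linalg.norm(d))
# saddle blocks
sd=[onz(T,r(*p),.03)[:2] for p in[(99,167),(120,221),(257,107),(277,160)]]
print('saddles',np.mean(sd,0),(sd[0]+sd[1])/2-(sd[2]+sd[3])/2)
ct=np.float32([p for c in blob(t,(0,170,90),(6,255,255),(390,230,420,285)) for p in c[:,0]])
cs=np.float32([p for c in blob(s,(0,170,90),(6,255,255),(360,185,400,215)) for p in c[:,0]])
rt=cv2.boxPoints(cv2.minAreaRect(ct));rs=cv2.boxPoints(cv2.minAreaRect(cs));print(rt,rs)
for nm,px,z in(('lamp',(238,198),.05),('jar',(397,188),.046),('can',(475,150),.2)):print(nm,onz(T,px,z))
E
```

```text
frame [[ 0.6096  0.1054]
 [ 0.617  -0.0832]
 [ 0.5094 -0.0824]
 [ 0.4996  0.1   ]] [0.55888925 0.0099516 ] 0.18881276098814617 0.11011878292947114
frame y-axis yaw 2.256582380749267
frame y-axis yaw 3.076410640886152
fin [0.54879803 0.00870466 0.1       ]
0.07086567085508533 1.5368135433964911
red 0.116 [ 0.56348451 -0.09714589  0.116     ]
red 0.124 [ 0.56332802 -0.09591028  0.124     ]
red 0.132 [ 0.56317153 -0.09467467  0.132     ]
rest [0.49416346 0.3024581 ]
21.749106915244923 0.11452518011553801
21.998607288842422 0.11410504520095685
saddles [0.49444068 0.30095858] [-0.02962935  0.07382818]
[[397.3738  238.34506]
 [407.91696 237.92332]
 [409.35623 273.90573]
 [398.81308 274.32745]] [[368.63205 195.97601]
 [372.73605 190.048  ]
 [393.90005 204.70001]
 [389.79605 210.62802]]
lamp [0.66980683 0.20479386 0.05      ]
jar [ 0.69393234 -0.09453007  0.046     ]
can [ 0.73860275 -0.20058567  0.2       ]
```

View pics/b.png

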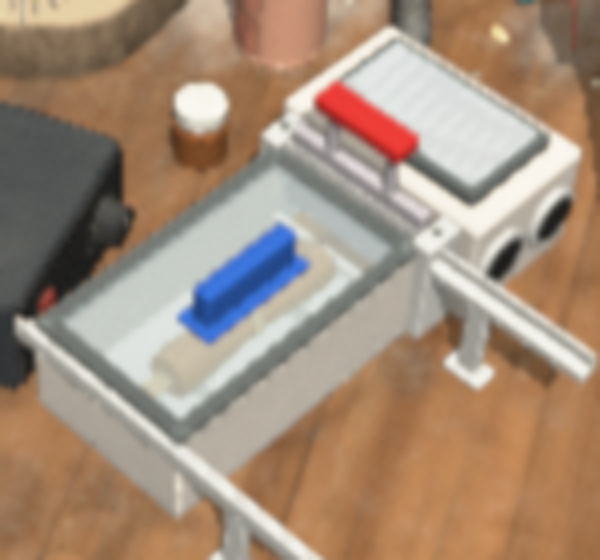

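>>> {"api": "jog_arm", "payload": {"rows": [[[0,0,0,-0.16],[0,0,0,-0.16],[0,0,0,-0.16],[0,0,0,-0.16],[0,0,0,-0.16],[0,0,0,-0.16],[0,0,0,-0.16],[0,0,0,-0.16],[0,0,0,0]]], "claw": 0}}

```text
time_s: 1.27
tcp_pos: [0.1994, -0.5922, 0.2918]
ee_rot: [[0.032, -0.999, -0.0], [-0.999, -0.032, 0.001], [-0.001, 0.0, -1.0]]
wrist_force: [-1.2, 0.3, -0.0]
gripper_width: 0.062
gripper_force: 0.0
```

```bash
cat >> h.py <<'E'
def to(P,yawdeg):
    """tool-frame shift (current axes) and turn to reach TCP P with tool y at world yaw"""
    s=sense();R=np.array(s['ee_rot']);d=R.T@(np.array(P)-s['tcp_pos'])
    y=np.degrees(np.arctan2(R[1,1],R[0,1]));t=-((yawdeg-y+180)%360-180)
    print('t',round(s['time_s'],2),'tcp',np.round(s['tcp_pos'],4),'yaw',round(y,2),'F',np.round(s['wrist_force'],1),'w',round(s['gripper_width'],3),'shift',np.round(d,4),'turn',round(np.radians(t),4))
E
python3 - <<'E'
from h import *
T=camera_model('top');S=camera_model('scene')
a=lambda u,v:(270+u/4-.4,210+v/4-.4);b=lambda u,v:(290+u/4-.4,170+v/4-.4)
print(tri([T,S],[a(534,115),b(326,91)]),tri([T,S],[a(537,259),b(411,146)]))
print('fin top ends',tri([T,S],[a(216,217),b(203,294)]),tri([T,S],[a(374,215),b(289,231)]))
to((.5633,-.096,.25),182.2)
E
```

```text
[ 0.59509388 -0.09446907  0.12581054] [ 0.53189785 -0.09591503  0.12941692]
fin top ends [0.5478752  0.04323011 0.10073287] [ 0.55118987 -0.02654303  0.09578452]
t 1.27 tcp [ 0.1994 -0.5922  0.2918] yaw -178.16 F [-1.2  0.3 -0. ] w 0.062 shift [-0.4842 -0.3796  0.0421] turn -0.0063
```

>>> {"api": "jog_arm", "payload": {"rows": [[[-0.02,-0.016,0,0],[-0.04,-0.031,0,0],[-0.04,-0.031,0,0],[-0.04,-0.031,0,0],[-0.04,-0.031,0,0],[-0.04,-0.031,0,0],[-0.04,-0.031,0,0],[-0.04,-0.031,0,0],[-0.04,-0.031,0,0],[-0.04,-0.031,0,0],[-0.04,-0.031,0,0],[-0.04,-0.031,0,0],[-0.024,-0.022,0,0],[0,0,0,0],[0,0,0,0],[0,0,0,0]]]}}

```text
time_s: 3.28
tcp_pos: [0.5611, -0.0965, 0.2923]
ee_rot: [[0.032, -0.999, -0.0], [-0.999, -0.032, 0.0], [-0.0, 0.0, -1.0]]
wrist_force: [-0.3, 0.6, 0.2]
gripper_width: 0.004
gripper_force: 0.0
```

```bash
python3 - <<'E'
from h import *
to((.5633,-.096,.215),182.2)
t=capture('top');cv2.imwrite('pics/t1.png',cv2.resize(t[180:330,260:520],None,fx=3,fy=3)[:,:,::-1])
m=camera_model('wrist');w=capture('wrist');cv2.imwrite('pics/w1.png',w[:,:,::-1])
print(proj(m,(.5633,-.096,.126)))
E
```

```text
t 3.27 tcp [ 0.5611 -0.0965  0.2923] yaw -178.16 F [-0.3  0.6  0.2] w 0.004 shift [-0.0004 -0.0022  0.0773] turn -0.0063
[319.19611439 246.7625299 ]
```

View pics/w1.png

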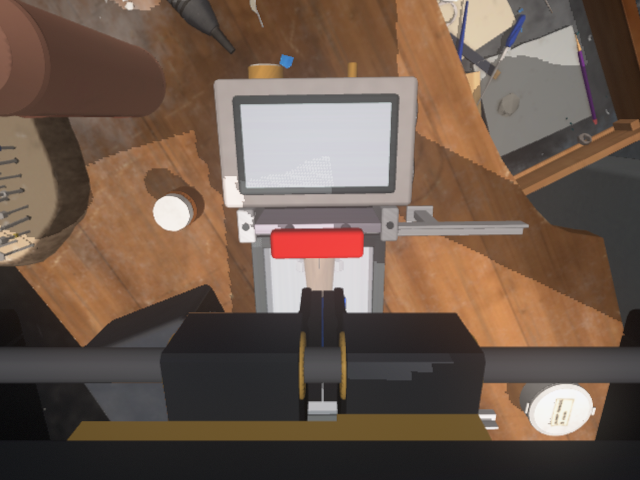

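The wrist view has the red bar at (317,243), against a prediction of (319,247), so the fingers are over it. Now descending and pressing.

>>> {"api": "jog_arm", "payload": {"rows": [[[0,-0.002,0.02,0],[0,0,0.03,0],[0,0,0.025,0],[0,0,0.01,0],[0,0,0.002,0],[0,0,0.002,0],[0,0,0.002,0],[0,0,0.002,0]]]}}

```text
time_s: 4.38
tcp_pos: [0.564, -0.0956, 0.1998]
ee_rot: [[0.034, -0.999, 0.001], [-0.999, -0.034, 0.0], [-0.0, -0.001, -1.0]]
wrist_force: [0.0, -0.3, 1.7]
gripper_width: 0.003
gripper_force: 1.0
```

>>> {"api": "jog_arm", "payload": {"rows": [[[0,0,0.002,0],[0,0,0.002,0],[0,0,0.002,0],[0,0,0.002,0]]]}}

```text
time_s: 4.88
tcp_pos: [0.564, -0.0956, 0.1913]
ee_rot: [[0.034, -0.999, 0.001], [-0.999, -0.034, -0.0], [0.0, -0.001, -1.0]]
wrist_force: [-0.2, 0.5, 1.1]
gripper_width: 0.002
gripper_force: 1.0
```

>>> {"api": "jog_arm", "payload": {"rows": [[[0,0,0.002,0],[0,0,0.002,0],[0,0,0.001,0],[0,0,0.001,0],[0,0,0,0]]]}}

```text
time_s: 5.5
tcp_pos: [0.5641, -0.0956, 0.1861]
ee_rot: [[0.034, -0.999, 0.001], [-0.999, -0.034, -0.0], [0.0, -0.001, -1.0]]
wrist_force: [0.1, 0.2, 6.1]
gripper_width: 0.008
gripper_force: 2.8
```

>>> {"api": "jog_arm", "payload": {"rows": [[[0,0,0.001,0],[0,0,0.001,0],[0,0,0,0],[0,0,0,0]]]}}

```text
time_s: 6.0
tcp_pos: [0.5641, -0.0956, 0.1861]
ee_rot: [[0.035, -0.999, 0.002], [-0.999, -0.035, -0.001], [0.001, -0.002, -1.0]]
wrist_force: [-4.0, 3.6, 14.1]
gripper_width: 0.002
gripper_force: 7.1
```

The gate met its hard stop at TCP z 0.186 (tip at 116 mm), with 14 N. I'll hold a bit longer, then lift.

>>> {"api": "jog_arm", "payload": {"rows": [[[0,0,0,0],[0,0,0,0],[0,0,0,0],[0,0,-0.003,0],[0,0,-0.01,0],[0,0,-0.03,0],[0,0,-0.02,0],[0,0,0,0]]]}}

```text
time_s: 7.0
tcp_pos: [0.5644, -0.0957, 0.2477]
ee_rot: [[0.034, -0.999, 0.003], [-0.999, -0.034, 0.0], [-0.0, -0.003, -1.0]]
wrist_force: [0.5, -0.4, -0.6]
gripper_width: 0.005
gripper_force: 0.0
```

>>> {"api": "jog_arm", "payload": {"rows": [[[-0.03,0.005,0,0],[-0.04,0.005,0,0],[-0.03,0,0,0],[0,0,0,0],[0,0,0,0],[0,0,0,0]]], "claw": 0.7}}

```text
time_s: 7.75
tcp_pos: [0.5502, 0.0031, 0.2457]
ee_rot: [[0.033, -0.999, -0.001], [-0.999, -0.033, -0.0], [0.0, 0.001, -1.0]]
wrist_force: [0.1, 0.5, -0.1]
gripper_width: 0.603
gripper_force: 0.0
```

```bash
python3 - <<'E'
from h import *
to((.549,.0085,.150),182.2)
E
```

```text
t 7.75 tcp [0.5502 0.0031 0.2457] yaw -178.12 F [ 0.1  0.5 -0.1] w 0.603 shift [-0.0054  0.001   0.0957] turn -0.0056
```

>>> {"api": "jog_arm", "payload": {"rows": [[[-0.005,0.001,0.02,-0.006],[0,0,0.03,0],[0,0,0.025,0],[0,0,0.013,0],[0,0,0.005,0],[0,0,0,0]]]}}

```text
time_s: 8.5
tcp_pos: [0.5496, 0.0088, 0.1536]
ee_rot: [[0.04, -0.999, 0.001], [-0.999, -0.04, -0.0], [0.0, -0.001, -1.0]]
wrist_force: [-0.1, 0.3, 1.0]
gripper_width: 0.699
gripper_force: 0.0
```

>>> {"api": "jog_arm", "payload": {"rows": [[[0,0,0,0],[0,0,0,0],[0,0,0,0],[0,0,0,0],[0,0,0,0],[0,0,0,0]]], "claw": 0}}

```text
time_s: 9.25
tcp_pos: [0.5495, 0.009, 0.1533]
ee_rot: [[0.04, -0.999, 0.001], [-0.999, -0.04, 0.0], [0.0, -0.001, -1.0]]
wrist_force: [0.4, 0.3, 0.2]
gripper_width: 0.159
gripper_force: 30.0
```

>>> {"api": "jog_arm", "payload": {"rows": [[[0,0.004,0,0],[0,0.008,0,0],[0,0.01,0,0],[0,0.01,0,0],[0,0.01,0,0],[0,0.01,0,0],[0,0.01,0,0],[0,0.01,0,0],[0,0.01,0,0],[0,0.01,0,0],[0,0.01,0,0],[0,0.005,0,0],[0,0.002,0,0],[0,0,0,0],[0,0,0,0]]]}}

```text
time_s: 11.12
tcp_pos: [0.4404, 0.0043, 0.1533]
ee_rot: [[0.04, -0.999, 0.0], [-0.999, -0.04, -0.001], [0.001, -0.0, -1.0]]
wrist_force: [3.4, -6.1, -1.9]
gripper_width: 0.16
gripper_force: 30.0
```

>>> {"api": "jog_arm", "payload": {"rows": [[[0,0.002,0,0],[0,0,0,0]]]}}

```text
time_s: 11.38
tcp_pos: [0.4401, 0.0043, 0.1533]
ee_rot: [[0.041, -0.999, 0.004], [-0.999, -0.041, -0.0], [0.0, -0.004, -1.0]]
wrist_force: [9.7, -9.3, -8.0]
gripper_width: 0.156
gripper_force: 30.0
```

>>> {"api": "jog_arm", "payload": {"rows": [[[0,-0.001,0,0],[0,0,0,0],[0,0,0,0],[0,0,-0.01,0],[0,0,-0.03,0],[0,0,-0.04,0],[0,0,-0.02,0],[0,0,0,0],[0,0,0,0]]], "claw": 0.55}}

```text
time_s: 12.5
tcp_pos: [0.4387, 0.0045, 0.2527]
ee_rot: [[0.04, -0.999, -0.001], [-0.999, -0.04, 0.0], [-0.0, 0.001, -1.0]]
wrist_force: [0.4, -0.7, 0.8]
gripper_width: 0.551
gripper_force: 0.0
```

```bash
python3 - <<'E'
from h import *
to((.559,.010,.150),182.2)
t=capture('top');s=capture('scene');cv2.imwrite('pics/t2r.png',t[:,:,::-1])
a=cv2.resize(t[200:330,270:420],None,fx=4,fy=4,interpolation=cv2.INTER_CUBIC)
cv2.imwrite('pics/t2.png',a[:,:,::-1])
E
```

```text
t 12.5 tcp [0.4387 0.0045 0.2527] yaw -177.72 F [ 0.4 -0.7  0.8] w 0.551 shift [-0.0007 -0.1206  0.1025] turn 0.0013
```

View pics/t2.png

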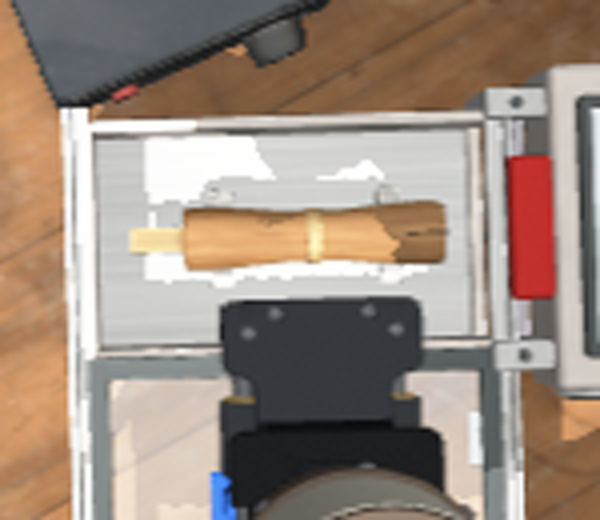

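The hatch is at its stop with the clamp uncovered. In the crop the clamp body runs from (183,238) to (446,232) with its stub reaching x = 130, and the saddles show at x≈218 and 387. The gripper stands over the hatch.

```bash
python3 - <<'E'
from h import *
T=camera_model('top')
c=lambda u,v:(270+u/4-.4,200+v/4-.4)
L=onz(T,c(183,238.5),.032);R=onz(T,c(446,231.5),.032);W=onz(T,c(130,240),.032)
print(L,R,W,np.linalg.norm(L-R),'yaw',np.degrees(np.arctan2(-(L-R)[0],(L-R)[1])))
print('saddle mid',onz(T,c(302.5,236.5),.03),'clamp geo mid',(W+R)/2,'body mid',(L+R)/2)
p=onz(T,c(311,236),.032);print(p)
to((p[0],p[1],.088),182.2)
E
```

```text
[0.55724862 0.05781024 0.032     ] [ 0.56237124 -0.06742016  0.032     ] [0.55617584 0.0829973  0.032     ] 0.1253351325002062 yaw 2.34241036373588
saddle mid [0.55904107 0.0008328  0.03      ] clamp geo mid [0.55927354 0.00778857 0.032     ] body mid [ 0.55980993 -0.00480496  0.032     ]
[ 0.55930817 -0.00309324  0.032     ]
t 12.6 tcp [0.4387 0.0044 0.2522] yaw -177.72 F [ 0.9 -0.9  0.6] w 0.549 shift [ 0.0122 -0.1206  0.1639] turn 0.0014
```

```bash
python3 - <<'E'
from h import *
T=camera_model('top');S=camera_model('scene')
t=cv2.imread('pics/top0.png');s=cv2.imread('pics/scene0.png')
for im,r in((t,(255,130,360,230)),(s,(235,180,330,270))):
    g=im.max(2);k=np.zeros_like(g);x0,y0,x1,y1=r;k[y0:y1,x0:x1]=(g[y0:y1,x0:x1]<75)*255
    c=max(cv2.findContours(k,0,2)[0],key=cv2.contourArea)
    print(cv2.approxPolyDP(c,3,True)[:,0].tolist())
print(tri([T,S],[(354,188),(320.5,207.5)]))
E
```

```text
[[255, 153], [297, 130], [255, 130]]
[[272, 180], [235, 180], [235, 245]]
[ 0.68708493 -0.01607268  0.06026509]
```

>>> {"api": "jog_arm", "payload": {"rows": [[[0.01,-0.03,0,0],[0,-0.04,0,0],[0,-0.04,0,0],[0,-0.0105,0,0],[0,0,0.03,0],[0,0,0.03,0],[0,0,0,0],[0,0,0,0]]]}}

```text
time_s: 13.6
tcp_pos: [0.5604, -0.0006, 0.1941]
ee_rot: [[0.04, -0.999, 0.001], [-0.999, -0.04, -0.0], [0.0, -0.001, -1.0]]
wrist_force: [-0.3, 0.7, 1.1]
gripper_width: 0.55
gripper_force: 0.0
```

```bash
python3 - <<'E'
from h import *
to((.559,-.001,.093),182.3)
E
```

```text
t 13.6 tcp [ 0.5604 -0.0006  0.1941] yaw -177.68 F [-0.3  0.7  1.1] w 0.55 shift [0.0003 0.0015 0.1011] turn 0.0003
```

>>> {"api": "jog_arm", "payload": {"rows": [[[0,0.001,0.02,0],[0,0,0.02,0],[0,0,0.02,0],[0,0,0.015,0],[0,0,0.01,0],[0,0,0.01,0],[0,0,0.006,0],[0,0,0,0]]]}}

```text
time_s: 14.6
tcp_pos: [0.559, -0.0007, 0.0919]
ee_rot: [[0.04, -0.999, -0.001], [-0.999, -0.04, -0.0], [0.0, 0.001, -1.0]]
wrist_force: [-0.1, -0.0, 0.1]
gripper_width: 0.551
gripper_force: 0.0
```

>>> {"api": "jog_arm", "payload": {"rows": [[[0,0,0,0],[0,0,0,0],[0,0,0,0],[0,0,0,0],[0,0,0,0]]], "claw": 0}}

```text
time_s: 15.22
tcp_pos: [0.5603, -0.0004, 0.093]
ee_rot: [[0.041, -0.999, 0.003], [-0.999, -0.041, 0.0], [-0.0, -0.003, -1.0]]
wrist_force: [3.8, -0.2, 1.5]
gripper_width: 0.343
gripper_force: 30.0
```

>>> {"api": "jog_arm", "payload": {"rows": [[[0,0,-0.005,0],[0,0,-0.01,0],[0,0,-0.02,0],[0,0,-0.03,0],[0,0,-0.03,0],[0,0,-0.03,0],[0,0,-0.025,0],[0,0,0,0],[0,0,0,0]]]}}

```text
time_s: 16.35
tcp_pos: [0.558, -0.0008, 0.2413]
ee_rot: [[0.039, -0.999, -0.003], [-0.999, -0.039, 0.0], [-0.0, 0.003, -1.0]]
wrist_force: [0.7, 0.0, -1.7]
gripper_width: 0.341
gripper_force: 30.0
```

>>> {"api": "jog_arm", "payload": {"rows": [[[-0.02,0.004,0,0],[-0.03,0.005,0,0],[-0.03,0.005,0,0],[-0.03,0.005,0,0],[-0.03,0.005,0,0],[-0.03,0.005,0,0],[-0.03,0.005,0,0],[-0.03,0.005,0,0],[-0.03,0.005,0,0],[-0.03,0.005,0,0],[-0.015,0.004,0,0],[0,0,0,-0.08],[0,0,0,-0.09],[0,0,0,-0.09],[0,0,0,-0.08],[0,0,0,0],[0,0,0,0]]]}}

```text
time_s: 18.48
tcp_pos: [0.4938, 0.3016, 0.2418]
ee_rot: [[0.37, -0.929, -0.001], [-0.929, -0.37, -0.001], [0.0, 0.001, -1.0]]
wrist_force: [-0.6, -0.2, -0.7]
gripper_width: 0.338
gripper_force: 30.0
```

```bash
python3 - <<'E'
from h import *
to((.4943,.302,.095),201.9)
t=capture('top');s=capture('scene')
a=cv2.resize(t[240:340,130:250],None,fx=4,fy=4,interpolation=cv2.INTER_CUBIC)
b=cv2.resize(s[290:400,210:320],None,fx=400/110,fy=400/110,interpolation=cv2.INTER_CUBIC)
cv2.imwrite('pics/t3.png',np.hstack([a[:400,:400],b])[:,:,::-1])
E
```

```text
t 18.48 tcp [0.4938 0.3016 0.2418] yaw -158.31 F [-0.6 -0.2 -0.7] w 0.338 shift [-0.0003 -0.0008  0.1468] turn -0.0037
```

View pics/t3.png

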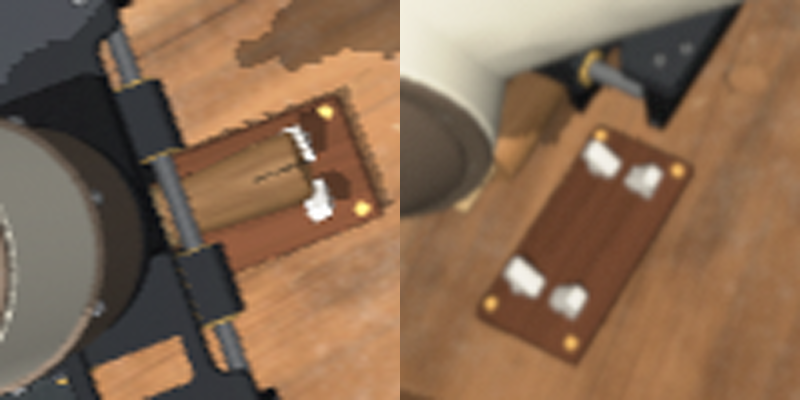

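The left crop shows the clamp aligned over the rest's axis. The right crop shows the free rest and its saddles. Lowering.

>>> {"api": "jog_arm", "payload": {"rows": [[[0,-0.001,0.02,-0.004],[0,0,0.03,0],[0,0,0.03,0],[0,0,0.025,0],[0,0,0.015,0],[0,0,0.01,0],[0,0,0.006,0],[0,0,0.003,0],[0,0,0.002,0],[0,0,0,0]]]}}

```text
time_s: 19.82
tcp_pos: [0.495, 0.3024, 0.1015]
ee_rot: [[0.375, -0.927, 0.0], [-0.927, -0.375, 0.0], [-0.0, -0.001, -1.0]]
wrist_force: [-0.0, 0.2, -0.5]
gripper_width: 0.344
gripper_force: 30.0
```

>>> {"api": "jog_arm", "payload": {"rows": [[[0,0,0.002,0],[0,0,0.001,0],[0,0,0,0],[0,0,0,0]]]}}

```text
time_s: 20.32
tcp_pos: [0.4949, 0.3023, 0.0983]
ee_rot: [[0.375, -0.927, 0.0], [-0.927, -0.375, 0.0], [0.0, -0.0, -1.0]]
wrist_force: [0.5, -0.6, -0.4]
gripper_width: 0.339
gripper_force: 30.0
```

>>> {"api": "jog_arm", "payload": {"rows": [[[0,0,0.001,0],[0,0,0.001,0],[0,0,0,0],[0,0,0,0]]]}}

```text
time_s: 20.82
tcp_pos: [0.4949, 0.3023, 0.0962]
ee_rot: [[0.375, -0.927, 0.0], [-0.927, -0.375, -0.0], [0.0, -0.0, -1.0]]
wrist_force: [0.3, -1.1, -0.7]
gripper_width: 0.342
gripper_force: 30.0
```

>>> {"api": "jog_arm", "payload": {"rows": [[[0,0,0.001,0],[0,0,0,0],[0,0,0,0]]]}}

```text
time_s: 21.2
tcp_pos: [0.4949, 0.3023, 0.0952]
ee_rot: [[0.375, -0.927, -0.0], [-0.927, -0.375, -0.0], [0.0, 0.0, -1.0]]
wrist_force: [0.3, -0.3, -1.0]
gripper_width: 0.346
gripper_force: 30.0
```

>>> {"api": "jog_arm", "payload": {"rows": [[[0,0,0.001,0],[0,0,0,0],[0,0,0,0]]]}}

```text
time_s: 21.58
tcp_pos: [0.495, 0.3024, 0.0948]
ee_rot: [[0.375, -0.927, 0.0], [-0.927, -0.375, 0.0], [-0.0, -0.001, -1.0]]
wrist_force: [-1.4, -1.3, 6.0]
gripper_width: 0.336
gripper_force: 30.0
```

Contact at the expected height. Releasing to a partial opening, then lifting.

>>> {"api": "jog_arm", "payload": {"rows": [[[0,0,0,0],[0,0,0,0],[0,0,0,0],[0,0,0,0],[0,0,-0.005,0],[0,0,-0.02,0],[0,0,-0.03,0],[0,0,-0.04,0],[0,0,-0.04,0],[0.03,0,-0.02,0],[0.05,0,0,0],[0.05,0,0,0],[0.05,0,0,0],[0,0,0,0],[0,0,0,0],[0,0,0,0]]], "claw": 0.6}}

```text
time_s: 23.58
tcp_pos: [0.5621, 0.1363, 0.2494]
ee_rot: [[0.376, -0.927, 0.0], [-0.927, -0.376, 0.0], [-0.0, -0.0, -1.0]]
wrist_force: [-1.5, -0.1, 0.9]
gripper_width: 0.598
gripper_force: 0.0
```

```bash
python3 - <<'E'
from h import *
t=capture('top');s=capture('scene')
a=cv2.resize(t[230:350,130:250],None,fx=400/120,fy=400/120,interpolation=cv2.INTER_CUBIC)
b=cv2.resize(s[170:390,200:420],None,fx=400/220,fy=400/220,interpolation=cv2.INTER_CUBIC)
cv2.imwrite('pics/t4.png',np.hstack([a,b])[:,:,::-1])
E
```

```text
(no output)
```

View pics/t4.png

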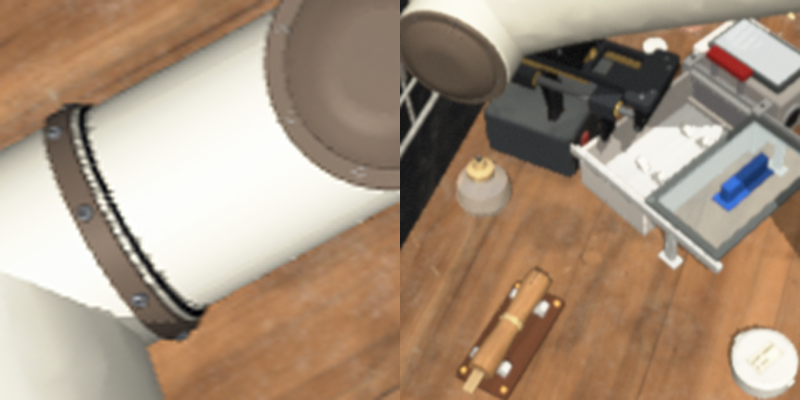

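The right crop shows the clamp lying in the rest's saddles along the plate, with its ring at (513,320). The hatch is open, the gate is shut and the lamp is unmoved. One numeric check, then I'll hand it in.

```bash
python3 - <<'E'
from h import *
S=camera_model('scene');b=lambda u,v:(200+(u-400)*.55-.3,170+v*.55-.3)
R=np.radians(21.9);y=np.array([-np.sin(R),np.cos(R)]);x=np.array([np.cos(R),np.sin(R)])
for n,p,z in(('ring',(513,320),.045),('end',(541,275),.04),('stub',(476,383),.034)):
    q=onz(S,b(*p),z)[:2]-[.4943,.302];print(n,'x',q@x,'y',q@y)
print(finish_job())
E
```

```text
ring x -0.0032703375022704894 y -0.0020758442878791913
end x -0.0004474417791987642 y -0.06573351619273765
stub x -0.0025040667944841934 y 0.07214534076026292
the job is handed in; nothing more can be done
None
```

The job is handed in: the gate was pressed fully shut (14 N against its stop), the hatch was slid to its stop, and the clamp was laid in the bench rest, measured about 3 mm from the seat sideways and along it; no verdict came back.

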